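# Clear the card rack's loading ledge and stand the blue module in the free slot

### The arm

A 6-joint arm with a two-finger parallel gripper is mounted at the origin on the work surface. World frame = base frame: x ahead of the robot, y to its left, z up, the work surface at z = 0. Lengths are in m, angles in rad, forces in N, time in s.
With the tool pointing down it reaches from about 0.325 to 0.9 m from the base axis. Payload 6.1 kg.
Tool frame: the origin (TCP) lies at the very end of the fingers, on their centre line; the grasp point (between the pads) lies 19 mm behind it; z points along the fingers, y is the line along which they close (so a half turn about z gives the same grasp; the last joint's range is limited). The gripper opens to 87 mm and grips with 3 to 60 N. Pads are 19 mm wide; open, the fingers measure 117 mm over their backs; the gripper's body (75 mm by 190 mm) begins 51 mm behind the grasp point.
Start: joints at [1.206, 0.22, 1.526, -0, 1.395, -0.126], TCP at [0.148, 0.607, 0.223] pointing down, gripper open.
Joint ranges: [-2.98, 2.98], [-0.91, 2.08], [0.09, 2.57], [-1.24, 4.39], [0.2, 2.65], [-2.68, 2.68]. Speed limits (rad/s): [2.57, 2.57, 3.01, 3.14, 3.14, 3.14].

### API

Orientations are given as a rotation vector (axis times angle).
In Python, from workcell import robot gives the robot as it stands.
- The arm moves only by the tool move_arm, never from a script. Its argument "deltas" is a list that holds one entry, the list of rows, each a list of 7 numbers: the shift along the world's x, y, z each as a share of 0.5 m, from -1 to 1, then the turn, a rotation vector about the world's x, y, z each as a share of 360 degrees, from -1 to 1, then the gripper command: -1 is fully open, 1 is shut, values between are in proportion. In form: [[[dx, dy, dz, rx, ry, rz, hand], ...]]. A call has exactly 8 rows; each row is the pose to reach, as a shift and turn from the pose commanded when the call began, turning the shorter way round; what a row does not reach only later rows make up. A row lasts 1/8 s, in which the tool goes at most 62.5 mm and 10.7 degrees, less where a joint would pass 70% of its speed; a pose out of reach is approached as far as the arm can. A call with a number of a shift or a turn outside -1 to 1 is refused whole. A call with a gripper value outside its range is refused whole. The fingers move at their own pace and stop on an object; "force" is the grip in N (left out, the last holds). Time passes only in rows, so rows that repeat a pose let the fingers close, or fill a call up. It gives the time, the measured TCP pose, the force, the opening and the grip force at its end, in the units of the state.
- robot.sense(): the state, without advancing time (a new reading comes with each control period).
- robot.camera(name): name is "scene" or "top" or "wrist"; returns the picture (384x512x3 uint8, blue, green, red); there is no depth.
- robot.camera_model(name): a dict with "fx", "fy", "cx", "cy" (pixels), "k1" (the pictures are not rectified: a ray, as slopes to the right and down, at radius r is drawn at 1 + k1 r^2 times it, then the intrinsics apply), "extrinsics" (4x4, takes a point from camera to world coordinates). Camera axes: x right, y down, z forward; pixel columns grow to the right and rows downward; lengths in m; the calibration is good to about 2 mm. A picture is of the moment at which its call begins: read the wrist's pose just before it. camera_model takes no time and is no camera call; for the wrist camera it gives the pose at the moment of the call.
- robot.close_job(): hands the job in; it is judged then, once.
Trained networks look in the newest picture that a camera, given by its name, has taken for a name from the list of things; names that differ only in an ending like _2 or _b are one class to them, and where a whole thing is asked for, a point or a joint stands for the part that bears it (a point fixed in the world has none). Each returns a list of dicts, best first, with "conf" (0 to 1); they miss things now and then, are a little off and sometimes report something else, mostly with a low value. They report only what shows in the picture. A call takes as long as a camera call.
- robot.look_for(camera, name): "rect" ([left, top, right, bottom] in pixels, round what is visible of it).
- robot.place_of(camera, name): "pixel" ([column, row] in pixels: a listed point, or the origin of a listed thing).
The state is a dict: "time": time; "joint_positions": joint angles; "joint_vel": joint speeds; "joint_torque": joint torques, N m; "position": TCP position; "ee_rot": TCP orientation; "contact_force": force on the tool from outside, world axes, zero at the start; "torque": the same for the moment, N m; "finger_gap": finger opening in m; "gripper_force": force on a finger pad.
Only numpy, scipy, OpenCV 4.12 (cv2) and the standard library are available. Lean on these libraries where they do the work, as an engineer would, in place of code of your own. Each camera call takes 0.05 s, during which the arm holds its last target. There are 200 camera calls.

### The job

Use the orange scraper block to sweep the three loose brass standoffs off the card rack's loading ledge onto the bench mat, without the fingers or the module touching them, and stand the scraper back on its foot in its black tray. Then take the blue-striped module from the pink foam, stand it upright in the rack's free slot (the one with the yellow guide) with its connector end facing out over the ledge, and push it fully home, its panel flush with the other modules. Do not tip the blue module over, and leave the other modules and the things lying about where they are.

Things in the scene. Friction and masses are not known exactly. Their poses are not given: they have to be found in the camera images.
- module: Blue-striped steel module, standing on its long narrow edge in a slot of the pink foam (underside 10 above the bench; its lowest 30 in the slot, 2 play each side). 150 long (its x) x 18 thick (its y) x 95 tall (its z), about 0.45 kg. Origin: middle of its underside. A brass connector, 8 long, 7 thick, sticks out of its -x (panel) end, 20 above the underside.
- module_panel (a point): Point on the blue module's panel: middle of the face of its -x end, 60 above its underside; the face is flat there for a push (from 30 above the underside up to the top). It slides on the ledge and in the slot with a push of about 2 to 8 N.
- guide: Yellow card guide of the free slot, fixed, heading as the rack. Origin: where the module's origin must lie when home, on the slot floor 25 above the bench; x points into the slot, as the module's x must. Slot 21 wide, 35 deep, open at top and ledge end; mouth at x = -75. Two yellow cheeks 30 high flare out from the mouth to x = -94, about 29 apart there, free above.
- rack: Fixed card rack. Origin: bench level, middle of the slot mouths; x points into the slots. Flat loading ledge 25 above the bench, x -85 to 0, y -95 to 95, front and ends open. Five slots at y -60 to 60, 30 apart, x 0 to 150, floor level with ledge; rigid green backplane at 150 stops a module. Side plates at y +-86, 85 high, from x = 0. Racked modules: tops 120 high, gaps 12, no room for fingers.
- scraper: Scraper block standing on its foot in the black tray: orange body on an aluminium strip and a black rubber foot, 96 long (its x) at the foot, 26 wide (its y) at the foot and 24 above, 58 tall, about 0.16 kg. Origin: middle of its underside.
- tray: Shallow black tray, fixed, 164 (its x) x 124 (its y), floor 5 above the bench, rim 9 above the bench. Origin: its middle at bench level.
- foam: Pink foam cradle, fixed, 130 (its x) x 134 (its y) x 40 tall, with two slots along x at y = -38 and 38, 22 wide, 10 above the bench at their floor, open at both ends. The modules stand in it with x axes like the foam's. Origin: its middle at bench level.
- mod_faulty: Red-striped module in the other foam slot, loose, left alone. Size and origin as the blue one.
- standoff0: Loose brass hexagonal standoff lying on the ledge, 12 across flats, 40 long (its x), 30 g; it may roll. Origin: its centre.
- standoff1: Loose brass hexagonal standoff lying on the ledge, 12 across flats, 40 long (its x), 30 g; it may roll. Origin: its centre.
- standoff2: Loose brass hexagonal standoff lying on the ledge, 12 across flats, 40 long (its x), 30 g; it may roll. Origin: its centre.
- mod_a: Grey-striped module, home in one of the rack's other slots, loose, to be left alone. Size and origin like the blue one.
- mod_b: Grey-striped module, home in one of the rack's other slots, loose, to be left alone. Size and origin like the blue one.
- mod_c: Grey-striped module, home in one of the rack's other slots, loose, to be left alone. Size and origin like the blue one.
- mod_d: Grey-striped module, home in one of the rack's other slots, loose, to be left alone. Size and origin like the blue one.
- rf_box: White box with brass connectors lying on the bench, 99 x 50 x 22, loose bystander. Origin: middle of its underside.
- bottle: White bottle with red cap, 64 wide, 150 tall, loose bystander. Origin: middle of its underside.
- driver: Orange-handled screwdriver lying on the bench, 170 long, loose bystander. Origin: middle of its underside.
- reel: Reel of solder standing on one flange, 60 wide, 52 tall, loose bystander. Origin: middle of its underside.

How it is judged:
By the outcome, as a careful person would: the job done as asked, in the order asked, and still so for the second after the job is handed in, with the robot touching nothing.
It also fails if it takes over 72 s, if anything falls off the work surface, if the arm or the gripper's body presses on something with over 40 N, if the wrist force passes 120 N, or if a joint passes its speed limit or range.

## Working session

There is one attempt and no reset: what is moved stays moved. The work goes in short steps, Python scripts to look and compute and a tool call to move; the robot and the scene stay as the last step left them, time stands still between calls to the robot, and variables do not carry over. Pictures are saved under pics/ and viewed, at most 10 in all, crops included, and the job is handed in when it is done.

Besides the shell and the picture viewer there is one more tool, called after "Emit:" in YAML: its name, and indented under it one key for each argument. move_arm: Moves the arm, as the interface text tells. Its arguments: {"type":"object","properties":{"deltas":{"type":"array","items":{"type":"array","items":{"type":"array","items":{"type":"number"}}}},"force":{"type":"number"}},"required":["deltas"]}

```bash
mkdir -p pics; cat > h.py <<'E'
import numpy as np, cv2
from workcell import robot
def ray(cam,px,m=None):
    m=m or robot.camera_model(cam); E=np.array(m["extrinsics"])
    d=np.array([(px[0]-m["cx"])/m["fx"],(px[1]-m["cy"])/m["fy"]]); u=d.copy()
    for _ in range(20): u=d/(1+m["k1"]*(u@u))
    return E[:3,3],E[:3,:3]@np.array([u[0],u[1],1])
def at(cam,px,z,m=None):
    o,d=ray(cam,px,m); return o+d*(z-o[2])/d[2]
def proj(cam,P,m=None):
    m=m or robot.camera_model(cam); E=np.array(m["extrinsics"])
    p=E[:3,:3].T@(np.array(P)-E[:3,3]); u=p[:2]/p[2]; u=u*(1+m["k1"]*(u@u))
    return np.array([u[0]*m["fx"]+m["cx"],u[1]*m["fy"]+m["cy"]])
E
cat > a.py <<'E'
from h import *
H=dict(module=.01,module_panel=.07,guide=.025,rack=0,scraper=.005,tray=0,foam=0,mod_faulty=.01,standoff0=.031,mod_a=.025,rf_box=0,bottle=0,driver=0,reel=0)
for c in("top","scene"):
    im=robot.camera(c); cv2.imwrite(f"pics/{c}0.png",im)
    m=robot.camera_model(c); print(c,np.round(np.array(m["extrinsics"])[:3,3],3))
    for n,z in H.items():
        for r in robot.place_of(c,n)[:4 if n in("standoff0","mod_a") else 1]:
            print(n,round(r["conf"],2),np.round(r["pixel"]),np.round(at(c,r["pixel"],z,m)[:2],3))
E
python3 a.py
```

```text
top [0.378 0.013 0.986]
module 0.82 [378. 190.] [ 0.525 -0.312]
module_panel 0.84 [382. 220.] [ 0.448 -0.3  ]
guide 0.56 [259. 127.] [ 0.685 -0.011]
rack 0.92 [254. 162.] [0.599 0.002]
scraper 0.94 [115. 195.] [0.512 0.349]
tray 0.64 [118. 198.] [0.505 0.344]
foam 0.76 [390. 195.] [ 0.516 -0.345]
mod_faulty 0.97 [406. 192.] [ 0.521 -0.384]
standoff0 0.52 [274. 180.] [ 0.547 -0.05 ]
standoff0 0.46 [260. 181.] [ 0.545 -0.013]
standoff0 0.41 [239. 186.] [0.533 0.038]
mod_a 0.91 [272. 126.] [ 0.687 -0.044]
mod_a 0.6 [251. 132.] [0.67  0.009]
mod_a 0.57 [225. 136.] [0.66  0.074]
mod_a 0.57 [239. 139.] [0.653 0.039]
rf_box 0.65 [128. 129.] [0.684 0.328]
bottle 0.59 [165. 255.] [0.363 0.22 ]
driver 0.62 [376. 127.] [ 0.694 -0.317]
reel 0.81 [341. 257.] [ 0.36  -0.216]
scene [1.177 0.089 0.772]
module 0.92 [148. 195.] [ 0.542 -0.308]
module_panel 0.65 [379. 216.] [0.571 0.325]
guide 0.64 [241. 245.] [ 0.68  -0.011]
rack 0.7 [253. 226.] [0.597 0.006]
scraper 0.93 [382. 213.] [0.505 0.356]
tray 0.68 [335. 173.] [0.358 0.228]
foam 0.81 [140. 190.] [ 0.514 -0.344]
mod_faulty 0.77 [127. 188.] [ 0.521 -0.382]
standoff0 0.53 [270. 205.] [0.542 0.045]
standoff0 0.5 [233. 207.] [ 0.564 -0.052]
mod_a 0.91 [228. 245.] [ 0.683 -0.044]
mod_a 0.89 [274. 243.] [0.66 0.07]
mod_a 0.73 [263. 242.] [0.663 0.042]
mod_a 0.63 [252. 245.] [0.674 0.017]
rf_box 0.75 [256. 225.] [0.592 0.013]
bottle 0.82 [334. 177.] [0.375 0.224]
driver 0.84 [132. 238.] [ 0.686 -0.304]
reel 0.83 [200. 158.] [ 0.352 -0.202]
```

```bash
ls; python3 -c "
from h import *;print(robot.sense())"
```

```text
a.py
h.py
pics
{'time': 1.5, 'joint_positions': array([ 1.20589200e+00,  2.20404802e-01,  1.52650905e+00,  3.58785113e-05,
        1.39471438e+00, -1.26119624e-01]), 'joint_vel': array([-0.00118425, -0.00050092, -0.0014179 ,  0.00084859,  0.00159202,
       -0.00017471]), 'joint_torque': array([-9.74949689e-04, -4.94540334e+01, -3.87705839e+01,  6.98327785e-02,
        4.67214896e-02, -4.42927018e-06]), 'position': array([0.14782439, 0.60725067, 0.22252987]), 'ee_rot': array([-3.74196353e-01, -3.11918449e+00,  4.07211828e-05]), 'contact_force': array([-0.46856314, -0.05865715, -0.25498427]), 'torque': array([0.01776205, 0.01281642, 0.02551623]), 'gripper_force': 0.0, 'finger_gap': 0.08704002470263057}
```

```bash
python3 -c "
import cv2
im=cv2.imread('pics/top0.png')[80:290,70:440];cv2.imwrite('pics/top0c.png',cv2.resize(im,(800,454),interpolation=2))"
```

```text
(no output)
```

View pics/top0c.png

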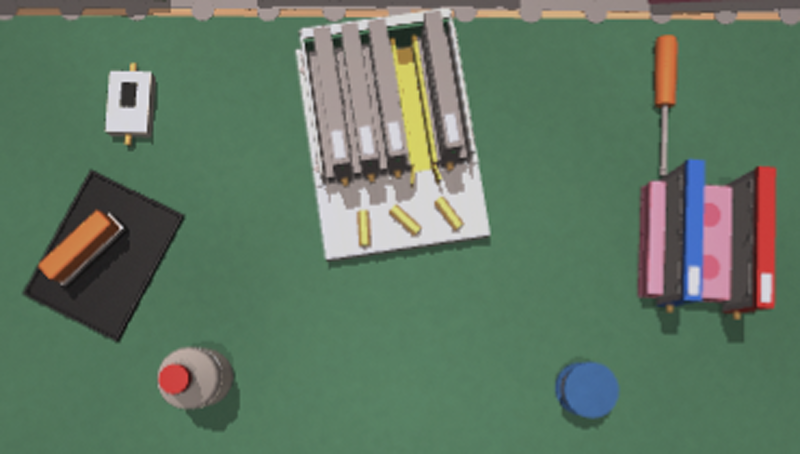

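The view shows the scraper at about (80,245) in the crop, turned roughly 45° in its tray. The three standoffs lie at mid-ledge, and the free yellow slot is second from the right. The blue module is in the left foam slot, with its connector towards the robot.

Emit:
move_arm:
  deltas:
    - [[0.7,-0.52,0.1,0,0,-0.097,-1],[0.7,-0.52,0.1,0,0,-0.097,-1],[0.7,-0.52,0.1,0,0,-0.097,-1],[0.7,-0.52,0.1,0,0,-0.097,-1],[0.7,-0.52,0.1,0,0,-0.097,-1],[0.7,-0.52,0.1,0,0,-0.097,-1],[0.7,-0.52,0.1,0,0,-0.097,-1],[0.7,-0.52,0.1,0,0,-0.097,-1]]

```text
time: 2.5
position: [0.5014, 0.3442, 0.2731]
ee_rot: [1.3, 2.858, 0.001]
contact_force: [-0.2, -0.6, 0.2]
finger_gap: 0.0872
gripper_force: 0.0
```

```bash
cat > b.py <<'E'
from h import *
import sys
n=sys.argv[1]; zs=[float(a) for a in sys.argv[3:]] 
s=robot.sense(); m=robot.camera_model("wrist"); im=robot.camera("wrist"); cv2.imwrite(f"pics/{sys.argv[2]}.png",im)
print(s["time"],np.round(s["position"],4),np.round(s["ee_rot"],3)); E=np.array(m["extrinsics"]); print(np.round(E[:3],3))
for k in n.split(","):
    for r in robot.place_of("wrist",k)[:3]:
        print(k,round(r["conf"],2),np.round(r["pixel"]),[np.round(at("wrist",r["pixel"],z,m)[:2],3) for z in zs])
E
python3 b.py scraper,tray w1 0 0.005 0.063
python3 - <<'E'
from h import *
f=lambda x,y:(x/2.162+70,y/2.162+80)
for p,z in [((327,260),.025),((490,236),.025),((320,185),.025),((45,275),.063),((115,215),.063),((685,300),.105),((703,300),.105),((687,161),.105),((704,161),.105),((757,303),.105),((774,306),.105),((758,168),.105),((775,168),.105),((364,228),.033),((405,220),.033),((449,214),.033)]:
    print(p,np.round(at("top",f(*p),z)[:2],3))
E
```

```text
2.5 [0.5014 0.3442 0.2731] [1.300e+00 2.858e+00 1.000e-03]
[[ 0.754  0.628  0.19   0.449]
 [ 0.656 -0.723 -0.216  0.404]
 [ 0.002  0.288 -0.958  0.436]]
scraper 0.96 [264. 153.] [array([0.509, 0.357]), array([0.508, 0.358]), array([0.5  , 0.364])]
tray 0.92 [254. 163.] [array([0.507, 0.338]), array([0.507, 0.339]), array([0.499, 0.348])]
(327, 260) [0.497 0.081]
(490, 236) [ 0.525 -0.105]
(320, 185) [0.584 0.09 ]
(45, 275) [0.474 0.385]
(115, 215) [0.541 0.312]
(685, 300) [ 0.447 -0.298]
(703, 300) [ 0.447 -0.317]
(687, 161) [ 0.595 -0.307]
(704, 161) [ 0.595 -0.325]
(757, 303) [ 0.444 -0.373]
(774, 306) [ 0.441 -0.391]
(758, 168) [ 0.588 -0.383]
(775, 168) [ 0.588 -0.401]
(364, 228) [0.533 0.039]
(405, 220) [ 0.542 -0.007]
(449, 214) [ 0.549 -0.057]
```

View pics/w1.png

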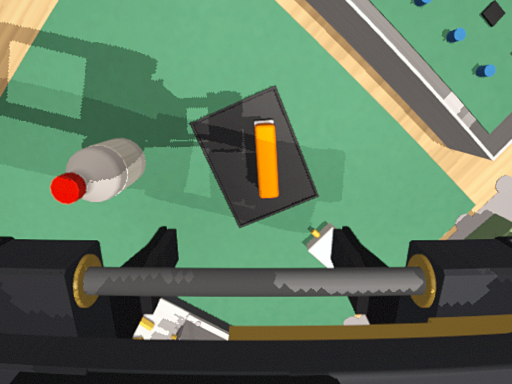

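The wrist view shows the scraper as a bright orange top face spanning columns 253–278 and rows 122–198. The tray is turned relative to it. I'll segment the orange for position and yaw.

```bash
python3 - <<'E'
from h import *
im=cv2.imread("pics/w1.png"); m=robot.camera_model("wrist")
h=cv2.cvtColor(im,cv2.COLOR_BGR2HSV)
k=cv2.inRange(h,(8,170,200),(25,255,255)); k[:,:230]=0;k[:,300:]=0;k[210:]=0
k2=cv2.inRange(h,(5,150,60),(25,255,255)); k2[:,:230]=0;k2[:,300:]=0;k2[210:]=0
for kk in(k,k2):
    p=np.argwhere(kk>0)[:,::-1]
    w=np.array([at("wrist",q,.063,m)[:2] for q in p]).astype(np.float32)
    print(len(p),cv2.minAreaRect(w), w.mean(0))
# rack heading from top picture and grey stripes: place_of of modules handled before
E
```

```text
1377 ((0.5048408508300781, 0.3617473542690277), (0.022982293739914894, 0.08826594054698944), 45.82846450805664) [0.5036738  0.36273375]
1531 ((0.5038202404975891, 0.3617413640022278), (0.024829983711242676, 0.09064267575740814), 45.4370231628418) [0.5030424 0.3626139]
```

Emit:
move_arm:
  deltas:
    - [[0.009,0.032,-0.1,0,0,0.0125,-1],[0.009,0.032,-0.22,0,0,0.0125,-1],[0.009,0.032,-0.34,0,0,0.0125,-1],[0.009,0.032,-0.44,0,0,0.0125,-1],[0.009,0.032,-0.48,0,0,0.0125,-1],[0.009,0.032,-0.48,0,0,0.0125,1],[0.009,0.032,-0.48,0,0,0.0125,1],[0.009,0.032,-0.48,0,0,0.0125,1]]
  force: 35

```text
time: 3.65
position: [0.5041, 0.3644, 0.0353]
ee_rot: [1.178, 2.909, 0.006]
contact_force: [-0.0, -0.4, 0.4]
finger_gap: 0.0651
gripper_force: 0.0
```

```bash
python3 - <<'E'
from h import *
s=robot.sense(); print(s)
# rack frame fit: mouth (0.598,0.004)
E
```

```text
{'time': 3.65, 'joint_positions': array([ 4.99161955e-01,  4.04378649e-01,  1.67296616e+00,  8.31650149e-05,
        1.05971824e+00, -3.02067522e-01]), 'joint_vel': array([-0.0054082 ,  0.00518282,  0.0081415 , -0.0006769 , -0.00249145,
       -0.00018712]), 'joint_torque': array([ 1.20339012e-01, -5.19330418e+01, -3.28819585e+01,  6.11633831e-02,
        5.80187130e-02,  1.08307067e-03]), 'position': array([0.50407468, 0.36438057, 0.03530167]), 'ee_rot': array([1.17822325, 2.90923999, 0.00556906]), 'contact_force': array([-0.00645498, -0.42707534,  0.42944296]), 'torque': array([-0.01931799,  0.02669241,  0.0219299 ]), 'gripper_force': 0.0, 'finger_gap': 0.06507687485364823}
```

Emit:
move_arm:
  deltas:
    - [[0,0,0,0,0,0,1],[0,0,0,0,0,0,1],[0,0,0,0,0,0,1],[0,0,0,0,0,0,1],[0,0,0,0,0,0,1],[0,0,0,0,0,0,1],[0,0,0.06,0,0,0,1],[0,0,0.15,0,0,0,1]]

```text
time: 4.65
position: [0.5005, 0.3622, 0.1058]
ee_rot: [-1.178, -2.909, 0.007]
contact_force: [0.3, 0.5, -2.0]
finger_gap: 0.0241
gripper_force: 35.0
```

Emit:
move_arm:
  deltas:
    - [[0.005,-0.08,0.1,0,0,0.03,1],[0.016,-0.2,0.18,0,0,0.06,1],[0.016,-0.32,0.18,0,0,0.09,1],[0.016,-0.44,0.18,0,0,0.12,1],[0.016,-0.54,0.18,0,0,0.146,1],[0.016,-0.576,0.18,0,0,0.146,1],[0.016,-0.576,0.18,0,0,0.146,1],[0.016,-0.576,0.18,0,0,0.146,1]]

```text
time: 5.65
position: [0.5102, 0.0758, 0.1973]
ee_rot: [0.231, -3.133, -0.001]
contact_force: [-0.2, -0.6, -1.1]
finger_gap: 0.0242
gripper_force: 35.0
```

```bash
python3 b.py rack,guide,standoff0,mod_a,scraper w2 0 0.025 0.031
```

```text
5.65 [0.5102 0.0758 0.1973] [ 2.310e-01 -3.133e+00 -1.000e-03]
[[-0.146  0.948  0.284  0.432]
 [ 0.989  0.139  0.043  0.064]
 [ 0.002  0.287 -0.958  0.36 ]]
rack 0.66 [183. 229.] [array([0.597, 0.001]), array([0.586, 0.005]), array([0.583, 0.006])]
standoff0 0.91 [221. 193.] [array([0.545, 0.042]), array([0.537, 0.043]), array([0.535, 0.044])]
standoff0 0.84 [178. 193.] [array([ 0.552, -0.01 ]), array([ 0.544, -0.005]), array([ 0.542, -0.003])]
standoff0 0.79 [131. 192.] [array([ 0.56 , -0.066]), array([ 0.551, -0.057]), array([ 0.549, -0.055])]
mod_a 0.49 [236. 293.] [array([0.679, 0.076]), array([0.662, 0.076]), array([0.657, 0.075])]
scraper 0.62 [252. 238.] [array([0.597, 0.086]), array([0.586, 0.084]), array([0.583, 0.084])]
```

View pics/w2.png

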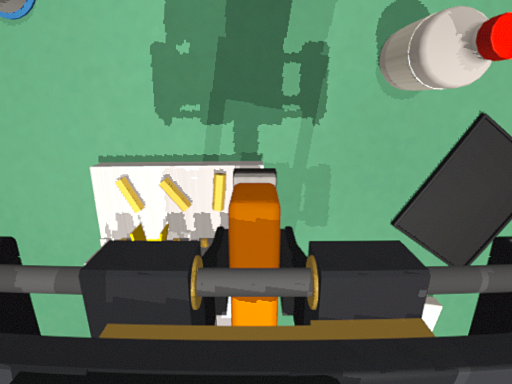

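The wrist view shows the scraper held square to the rack, left of the three standoffs at (219,192), (175,194) and (130,194). The ledge front edge runs from (91,166) to about (262,162).

```bash
python3 - <<'E'
from h import *
m=robot.camera_model("wrist")
for p in((91,166),(262,162),(241,205),(120,178),(140,211),(214,175),(224,175),(214,209),(224,209)):
    w=at("wrist",p,.025 if p[0] in(91,262) else .031,m)[:2]; r=w-[.597,.002]
    print(p,np.round(w,3),np.round([r@[.989,.1495],r@[-.1495,.989]],3))
a=at("wrist",(91,166),.025,m);b=at("wrist",(262,162),.025,m);d=b-a;print(np.linalg.norm(d),np.degrees(np.arctan2(-d[0],d[1])))
E
```

```text
(91, 166) [ 0.528 -0.102] [-0.084 -0.093]
(262, 162) [0.496 0.083] [-0.088  0.095]
(241, 205) [0.546 0.067] [-0.041  0.072]
(120, 178) [ 0.535 -0.067] [-0.072 -0.059]
(140, 211) [ 0.569 -0.043] [-0.034 -0.041]
(214, 175) [0.516 0.034] [-0.075  0.044]
(224, 175) [0.515 0.044] [-0.075  0.054]
(214, 209) [0.555 0.038] [-0.036  0.042]
(224, 209) [0.553 0.049] [-0.036  0.053]
0.187515765318167 9.65011405473601
```

Emit:
move_arm:
  deltas:
    - [[0.004,0,-0.1,0,0,0,1],[0.004,0,-0.2,0,0,0,1],[0.004,0,-0.27,0,0,0,1],[0.004,0,-0.287,0,0,0,1],[0.004,0,-0.287,0,0,0,1],[0.007,-0.02,-0.287,0,0,0,1],[0.011,-0.044,-0.287,0,0,0,1],[0.014,-0.068,-0.287,0,0,0,1]]

```text
time: 6.95
position: [0.5179, 0.0402, 0.0546]
ee_rot: [-0.231, 3.132, -0.0]
contact_force: [-0.0, 0.7, -1.5]
finger_gap: 0.0234
gripper_force: 35.0
```

Emit:
move_arm:
  deltas:
    - [[0.0036,-0.024,0,0,0,0,1],[0.0072,-0.048,0,0,0,0,1],[0.011,-0.072,0,0,0,0,1],[0.0145,-0.096,0,0,0,0,1],[0.018,-0.12,0,0,0,0,1],[0.022,-0.144,0,0,0,0,1],[0.025,-0.168,0,0,0,0,1],[0.029,-0.192,0,0,0,0,1]]

```text
time: 7.95
position: [0.5265, -0.0455, 0.0543]
ee_rot: [0.236, -3.121, -0.028]
contact_force: [-19.1, 39.5, 30.7]
finger_gap: 0.0365
gripper_force: 48.8
```

Emit:
move_arm:
  deltas:
    - [[0.0036,-0.024,0,0,0,0,1],[0.0072,-0.048,0,0,0,0,1],[0.011,-0.072,0,0,0,0,1],[0.0145,-0.096,0,0,0,0,1],[0.018,-0.12,0,0,0,0,1],[0.02,-0.13,0,0,0,0,1],[0.02,-0.13,0,0,0,0,1],[0.02,-0.13,0,0,0,0,1]]

```text
time: 8.95
position: [0.5397, -0.1204, 0.0534]
ee_rot: [0.232, -3.128, -0.0]
contact_force: [-8.2, -0.8, 2.0]
finger_gap: 0.0311
gripper_force: 34.4
```

```bash
python3 - <<'E'
from h import *
im=robot.camera("top"); m=robot.camera_model("top"); 
for r in robot.place_of("top","standoff0")[:5]: print(round(r["conf"],2),np.round(r["pixel"]),np.round(at("top",r["pixel"],.006,m)[:2],3))
cv2.imwrite('pics/t1.png',cv2.resize(im[80:290,70:440],(800,454),interpolation=2))
s=robot.sense();print(s["position"],s["contact_force"])
E
```

```text
[ 0.53962872 -0.12041773  0.05337886] [-7.89797482 -0.24602788  1.43675399]
```

View pics/t1.png

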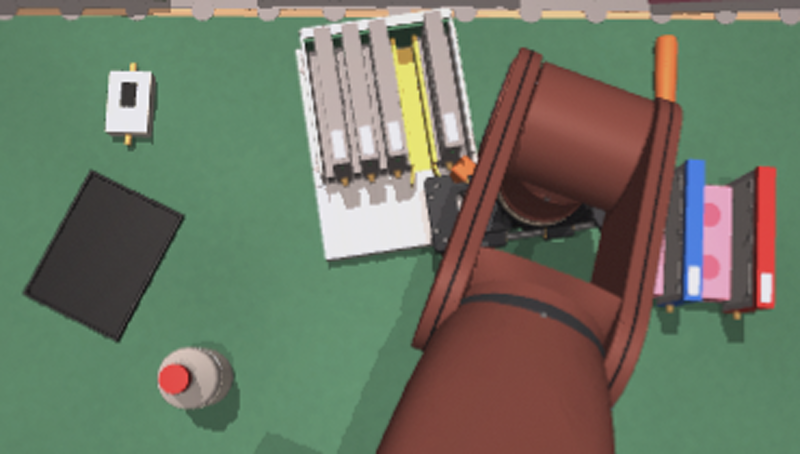

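The ledge's left part is clear, but the scraper has shifted in the grip: its orange end shows at (462,165) near the rack mouth. I'll look with the wrist camera before moving.

```bash
python3 b.py standoff0,scraper w3 0.006 0.031
```

```text
9.05 [ 0.5396 -0.1204  0.0534] [ 0.232 -3.128 -0.   ]
[[-0.147  0.949  0.279  0.462]
 [ 0.989  0.14   0.043 -0.132]
 [ 0.002  0.283 -0.959  0.216]]
standoff0 0.82 [248. 298.] [array([ 0.609, -0.115]), array([ 0.591, -0.117])]
scraper 0.8 [283. 266.] [array([ 0.577, -0.093]), array([ 0.563, -0.098])]
```

View pics/w3.png

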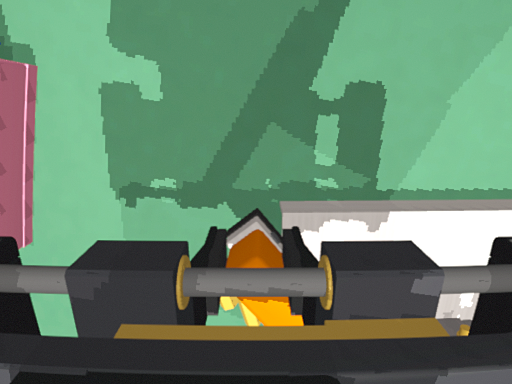

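The wrist view shows the scraper's front corner at (258,210) between the fingers, yawed with its far end toward the rack's right-hand module. Two standoffs sit on its right side near (230,305). I'll back off from the mouth, then finish the sweep over the end.

Emit:
move_arm:
  deltas:
    - [[-0.01,-0.0015,0.001,0,0,0,1],[-0.02,-0.003,0.001,0,0,0,1],[-0.03,-0.0045,0.001,0,0,0,1],[-0.03,-0.0045,0.001,0,0,0,1],[-0.027,-0.0245,0.001,0,0,0,1],[-0.024,-0.0445,0.001,0,0,0,1],[-0.021,-0.0645,0.001,0,0,0,1],[-0.018,-0.0845,0.001,0,0,0,1]]

```text
time: 10.2
position: [0.533, -0.163, 0.0545]
ee_rot: [0.231, -3.133, 0.0]
contact_force: [0.3, -0.2, -1.4]
finger_gap: 0.0259
gripper_force: 32.9
```

```bash
python3 b.py standoff0,scraper w4 0.006 0.031; python3 - <<'E'
from h import *
im=robot.camera("scene"); m=robot.camera_model("scene")
for r in robot.place_of("scene","standoff0")[:5]: print(round(r["conf"],2),np.round(r["pixel"]),np.round(at("scene",r["pixel"],.006,m)[:2],3),np.round(at("scene",r["pixel"],.031,m)[:2],3))
w=cv2.imread("pics/w4.png")
c=cv2.resize(im[130:300,110:310],(706,600),interpolation=2)
cv2.imwrite("pics/m1.png",np.hstack([cv2.resize(c,(400,340)),cv2.resize(w,(400,300))[:, :]]) if 0 else np.hstack([cv2.resize(c,(400,340)),cv2.resize(w,(400,340))]))
E
```

```text
10.2 [ 0.533  -0.163   0.0545] [ 0.231 -3.133  0.   ]
[[-0.146  0.948  0.284  0.454]
 [ 0.989  0.14   0.043 -0.175]
 [ 0.001  0.287 -0.958  0.217]]
scraper 0.84 [273. 275.] [array([ 0.58 , -0.142]), array([ 0.565, -0.146])]
0.58 [208. 224.] [ 0.613 -0.113] [ 0.632 -0.106]
0.56 [201. 216.] [ 0.59  -0.139] [ 0.609 -0.131]
0.55 [213. 222.] [ 0.603 -0.1  ] [ 0.622 -0.094]
```

View pics/m1.png

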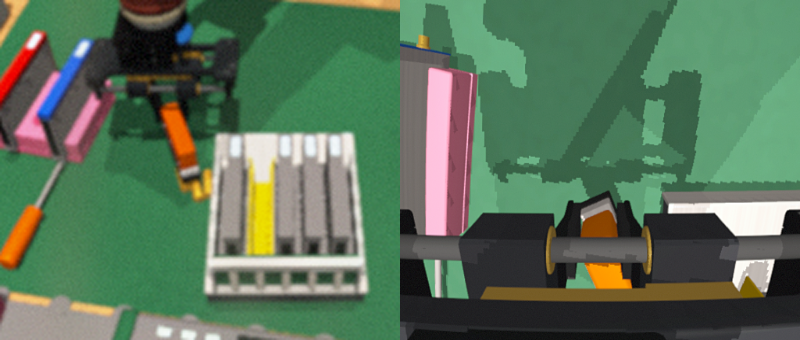

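The composite shows all three standoffs on the mat beside the rack's right end, at about (200,185) in the left half. The ledge is clear and the racked modules are unmoved. The scraper is still held, near one end, so I'll carry it to the tray.

Emit:
move_arm:
  deltas:
    - [[0,0,0.08,0,0,0,1],[0,0,0.18,0,0,0,1],[0,0.08,0.27,0,0,-0.01,1],[-0.02,0.18,0.28,0,0,-0.03,1],[-0.04,0.29,0.28,0,0,-0.05,1],[-0.06,0.4,0.28,0,0,-0.07,1],[-0.07,0.51,0.28,0,0,-0.09,1],[-0.08,0.62,0.28,0,0,-0.11,1]]
  force: 50

```text
time: 11.45
position: [0.4921, 0.1501, 0.1947]
ee_rot: [0.849, 3.024, 0.001]
contact_force: [1.1, 1.5, -2.2]
finger_gap: 0.0245
gripper_force: 47.7
```

Emit:
move_arm:
  deltas:
    - [[0,0.1,0,0,0,-0.015,1],[-0.01,0.2,0,0,0,-0.03,1],[-0.02,0.3,0,0,0,-0.043,1],[-0.027,0.4,0,0,0,-0.043,1],[-0.027,0.438,0,0,0,-0.043,1],[-0.027,0.438,0,0,0,-0.043,1],[-0.027,0.438,0,0,0,-0.043,1],[-0.027,0.438,0,0,0,-0.043,1]]

```text
time: 12.45
position: [0.4797, 0.3657, 0.1946]
ee_rot: [1.245, 2.884, -0.001]
contact_force: [0.9, 0.0, -1.6]
finger_gap: 0.0246
gripper_force: 47.7
```

```bash
python3 b.py scraper,tray w5 0.005 0.16; python3 - <<'E'
from h import *
im=robot.camera("scene"); w=cv2.imread("pics/w5.png")
cv2.imwrite("pics/m2.png",np.hstack([cv2.resize(im[120:290,300:500],(400,340)),cv2.resize(w,(400,340))]))
E
```

```text
12.45 [0.4797 0.3657 0.1946] [ 1.245e+00  2.884e+00 -1.000e-03]
[[ 0.728  0.656  0.197  0.425]
 [ 0.685 -0.698 -0.209  0.423]
 [ 0.     0.287 -0.958  0.357]]
tray 0.94 [259. 198.] [array([0.507, 0.345]), array([0.471, 0.379])]
```

View pics/m2.png

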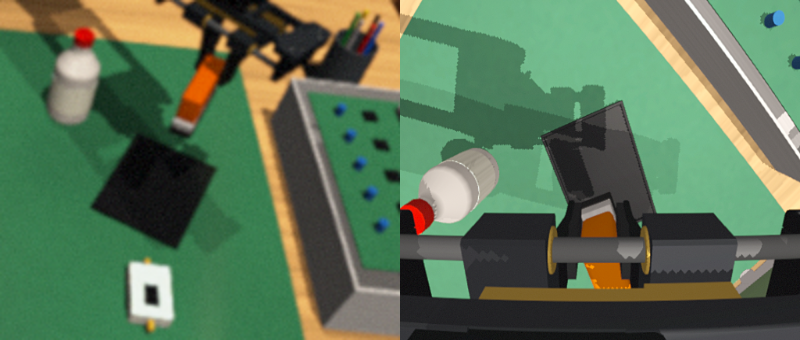

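The scene half shows the tray empty and the scraper held by its rear end, with its aluminium end at (183,128), native pixel (391,184). I'll check its pitch numerically.

```bash
python3 - <<'E'
from h import *
T=np.array([.4797,.3657,.1946])
for yaw in(-46,-40,-34):
  u=np.array([np.cos(np.radians(yaw)),np.sin(np.radians(yaw)),0])
  for L in(70,80,90): print(yaw,L,[np.round(proj("scene",T+u*L/1000+[0,0,dz])) for dz in(-.0275,-.0175,.03)])
im=robot.camera("scene"); h=cv2.cvtColor(im,cv2.COLOR_BGR2HSV); k=cv2.inRange(h,(5,150,80),(20,255,255)); k[:,:370]=0;k[:,430:]=0;k[:135]=0;k[200:]=0
n,l,st,c=cv2.connectedComponentsWithStats(k); i=1+st[1:,4].argmax(); print(st[i]); p=np.argwhere(l==i)[:,::-1].astype(np.float32)
print(cv2.approxPolyDP(cv2.convexHull(p),1.5,True)[:,0].tolist())
print("tcp",proj("scene",T))
cv2.imwrite("pics/m3.png",cv2.resize(im[130:200,350:440],(800,622),interpolation=2)[:600])
E
```

```text
-46 70 [array([384., 176.]), array([385., 173.]), array([390., 159.])]
-46 80 [array([381., 178.]), array([382., 175.]), array([388., 160.])]
-46 90 [array([378., 180.]), array([379., 177.]), array([385., 162.])]
-40 70 [array([386., 178.]), array([387., 175.]), array([393., 160.])]
-40 80 [array([384., 180.]), array([385., 177.]), array([391., 162.])]
-40 90 [array([381., 182.]), array([383., 179.]), array([388., 164.])]
-34 70 [array([389., 180.]), array([390., 177.]), array([396., 162.])]
-34 80 [array([387., 182.]), array([388., 179.]), array([394., 164.])]
-34 90 [array([385., 184.]), array([386., 181.]), array([392., 166.])]
[389 147  23  34 397]
[[410.0, 149.0], [409.0, 159.0], [397.0, 180.0], [390.0, 178.0], [391.0, 167.0], [404.0, 147.0]]
tcp [405.26233738 156.802481  ]
```

View pics/m3.png

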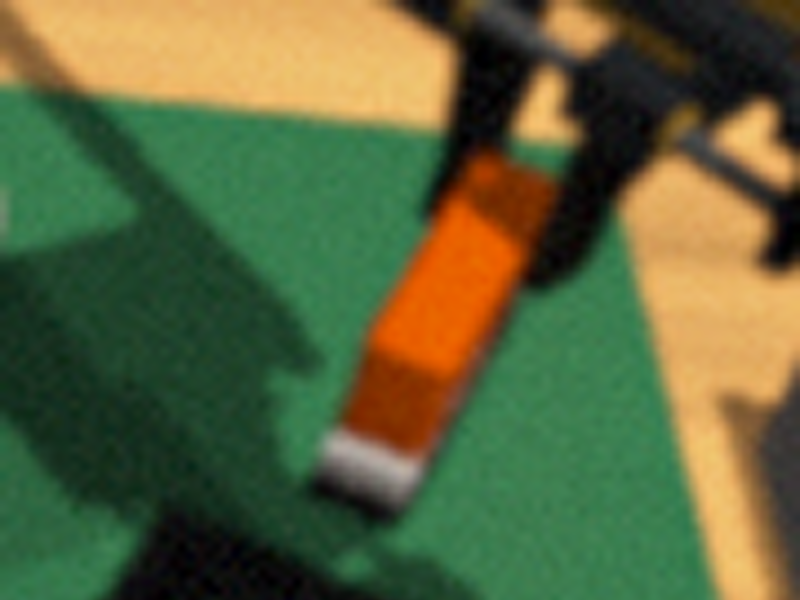

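The crop shows the scraper's top face from (505,165) to (418,360) and its foot end at about (352,500). I'll fit its 3D pose to those corners.

```bash
python3 - <<'E'
from h import *
from scipy.optimize import least_squares
from scipy.spatial.transform import Rotation as R
m=robot.camera_model("scene")
T=np.array([.4797,.3657,.1946])
# body frame: x toward far end, y left, z up
b=.0445
P=np.array([[b,.012,.058],[b,-.012,.058],[-b,.012,.058],[-b,-.012,.058],[.048,.013,0],[.048,-.013,0]])
px=np.array([[470,375],[365,345],[557,180],[480,150],[390,515],[315,485]])/8.889+[350,130]
def W(v): return R.from_euler("ZYX",v[:3]).apply(P)+v[3:6]
def f(v): return np.r_[np.ravel([proj("scene",w,m)-q for w,q in zip(W(v),px)]), (R.from_euler("Z",-(v[0])).apply(v[3:6]-T)[1])/.003, v[2]/.1]
for a in(-40,-10):
  r=least_squares(f,np.r_[np.radians([a,10,0]),T+[.02,-.02,-.03]]); v=r.x
  print(r.cost,np.round(np.degrees(v[:3]),1),np.round(v[3:]-T,4),np.round(W(v)[:,2],3)); print(np.round(f(v),1))
E
```

```text
3.2627985947137894 [-25.5   4.   -0. ] [-0.0045 -0.0015 -0.0666] [0.183 0.183 0.189 0.189 0.125 0.125]
[-1.3  0.1  1.  -0.5  0.4  0.  -0.  -0.2  1.1  0.9 -0.3  0.1 -1.1 -0. ]
3.2627985947106475 [-25.5   4.   -0. ] [-0.0045 -0.0015 -0.0666] [0.183 0.183 0.189 0.189 0.125 0.125]
[-1.3  0.1  1.  -0.5  0.4  0.  -0.  -0.2  1.1  0.9 -0.3  0.1 -1.1 -0. ]
```

```bash
python3 - <<'E'
from h import *
from scipy.optimize import least_squares
from scipy.spatial.transform import Rotation as R
m=robot.camera_model("scene")
T=np.array([.4797,.3657,.1946])
b=.0445
P=np.array([[b,.012,.058],[b,-.012,.058],[-b,.012,.058],[-b,-.012,.058],[.048,.013,0],[.048,-.013,0]])
px=np.array([[470,375],[365,345],[557,180],[480,150],[390,515],[315,485]])/8.889+[350,130]
def W(v): return R.from_euler("ZYX",v[:3]).apply(P)+v[3:6]
for L in(.02,.03,.04):
  # point on body at (-L,0,~.045) sits at the grasp point T+(0,0,.019)
  def f(v):
    g=R.from_euler("ZYX",v[:3]).apply([-L,0,.0275+.019])+v[3:6]-T-[0,0,.019]
    return np.r_[np.ravel([proj("scene",w,m)-q for w,q in zip(W(v),px)])/1.5, g[:2]/.003,g[2]/.008, v[2]/.05]
  r=least_squares(f,np.r_[np.radians([-40,10,0]),T+[.02,-.02,-.03]]); v=r.x
  print(L,round(r.cost,1),np.round(np.degrees(v[:3]),1),np.round(v[3:]-T,4),np.round(W(v)[:,2],3)); print(np.round(f(v),1))
E
```

```text
0.02 5.0 [-25.5   4.   -0.6] [ 0.0158 -0.0099 -0.0474] [0.202 0.202 0.208 0.208 0.144 0.144]
[-0.7 -0.   0.6 -0.5  0.7 -0.5  0.2 -0.8  0.6  0.8 -0.5  0.2  0.3 -0.8
 -2.3 -0.2]
0.03 3.4 [-25.4   3.2  -0.6] [ 0.0247 -0.0135 -0.0405] [0.209 0.21  0.214 0.215 0.151 0.152]
[-0.7 -0.   0.6 -0.6  0.7 -0.5  0.1 -0.8  0.5  1.1 -0.6  0.4  0.1 -0.5
 -1.4 -0.2]
0.04 3.0 [-25.3   2.2  -0.5] [ 0.034  -0.0173 -0.0335] [0.217 0.217 0.221 0.221 0.159 0.159]
[-0.6 -0.1  0.6 -0.7  0.7 -0.5  0.  -0.7  0.4  1.4 -0.8  0.6 -0.1 -0.2
 -0.6 -0.2]
```

Emit:
move_arm:
  deltas:
    - [[-0.012,-0.012,-0.04,0,0,0,1],[-0.012,-0.012,-0.1,0,0,0,1],[-0.012,-0.012,-0.16,0,0,0,1],[-0.012,-0.012,-0.22,0,0,0,1],[-0.012,-0.012,-0.26,0,0,0,1],[-0.012,-0.012,-0.28,0,0,0,1],[-0.012,-0.012,-0.289,0,0,0,1],[-0.012,-0.012,-0.289,0,0,0,1]]

```text
time: 13.7
position: [0.4738, 0.3613, 0.0507]
ee_rot: [1.243, 2.885, 0.001]
contact_force: [-1.2, 0.2, -1.5]
finger_gap: 0.0244
gripper_force: 47.7
```

Emit:
move_arm:
  deltas:
    - [[0,0,-0.002,0,0,0,1],[0,0,-0.004,0,0,0,1],[0,0,-0.006,0,0,0,1],[0,0,-0.008,0,0,0,1],[0,0,-0.01,0,0,0,1],[0,0,-0.012,0,0,0,1],[0,0,-0.014,0,0,0,1],[0,0,-0.014,0,0,0,1]]

```text
time: 14.7
position: [0.4733, 0.361, 0.0429]
ee_rot: [-1.243, -2.885, 0.0]
contact_force: [0.1, 0.9, -1.8]
finger_gap: 0.0245
gripper_force: 47.7
```

Emit:
move_arm:
  deltas:
    - [[0,0,-0.002,0,0,0,1],[0,0,-0.004,0,0,0,1],[0,0,-0.006,0,0,0,1],[0,0,-0.008,0,0,0,1],[0,0,-0.01,0,0,0,1],[0,0,-0.012,0,0,0,1],[0,0,-0.012,0,0,0,1],[0,0,-0.012,0,0,0,1]]

```text
time: 15.7
position: [0.4733, 0.361, 0.0371]
ee_rot: [1.243, 2.885, 0.0]
contact_force: [0.3, -0.9, -1.7]
finger_gap: 0.0246
gripper_force: 47.7
```

Emit:
move_arm:
  deltas:
    - [[0,0,-0.002,0,0,0,1],[0,0,-0.004,0,0,0,1],[0,0,-0.006,0,0,0,1],[0,0,-0.008,0,0,0,1],[0,0,-0.01,0,0,0,1],[0,0,-0.012,0,0,0,1],[0,0,-0.012,0,0,0,1],[0,0,-0.012,0,0,0,1]]

```text
time: 16.7
position: [0.4737, 0.3617, 0.033]
ee_rot: [1.243, 2.885, 0.002]
contact_force: [-5.2, -0.5, 11.5]
finger_gap: 0.0245
gripper_force: 47.8
```

Emit:
move_arm:
  deltas:
    - [[0,0,0.001,0,0,0,1],[0,0,0.002,0,0,0,1],[0,0,0.002,0,0,0,0.3],[0,0,0.002,0,0,0,0],[0,0,0.002,0,0,0,-0.3],[0,0,0.002,0,0,0,-0.6],[0,0,0.03,0,0,0,-0.6],[0,0,0.1,0,0,0,-0.6]]

```text
time: 17.7
position: [0.472, 0.3601, 0.0803]
ee_rot: [-1.242, -2.883, 0.005]
contact_force: [1.2, -0.3, -0.0]
finger_gap: 0.0673
gripper_force: 0.0
```

Emit:
move_arm:
  deltas:
    - [[0,0,0.1,0,0,0,-0.6],[0,0,0.2,0,0,0,-0.6],[0,0,0.3,0,0,0,-0.6],[0,0,0.4,0,0,0,-0.6],[0,0,0.4,0,0,0,-0.6],[0,0,0.4,0,0,0,-0.6],[0,0,0.4,0,0,0,-0.6],[0,0,0.4,0,0,0,-0.6]]

```text
time: 18.7
position: [0.4727, 0.3606, 0.2794]
ee_rot: [-1.243, -2.884, 0.004]
contact_force: [-0.6, -0.1, -0.1]
finger_gap: 0.0693
gripper_force: 0.0
```

```bash
python3 b.py scraper,tray w6 0.005 0.063; python3 - <<'E'
from h import *
im=cv2.imread("pics/w6.png"); m=robot.camera_model("wrist")
h=cv2.cvtColor(im,cv2.COLOR_BGR2HSV); k=cv2.inRange(h,(8,170,200),(25,255,255))
n,l,st,c=cv2.connectedComponentsWithStats(k); i=1+st[1:,4].argmax(); print(st[i])
w=np.array([at("wrist",q,.063,m)[:2] for q in np.argwhere(l==i)[:,::-1]]).astype(np.float32); print(cv2.minAreaRect(w))
robot.camera("scene")
print(robot.place_of("scene","scraper")[:1],robot.look_for("scene","scraper")[:1],robot.look_for("wrist","scraper")[:1])
E
```

```text
18.7 [0.4727 0.3606 0.2794] [-1.243 -2.884  0.004]
[[ 0.727  0.658  0.195  0.418]
 [ 0.686 -0.697 -0.21   0.418]
 [-0.002  0.286 -0.958  0.442]]
scraper 0.62 [262. 184.] [array([0.507, 0.339]), array([0.496, 0.35 ])]
tray 0.96 [263. 182.] [array([0.506, 0.342]), array([0.495, 0.352])]
[ 247  165   39   67 1195]
((0.5135922431945801, 0.3401769995689392), (0.022655757144093513, 0.08802229166030884), 63.58629608154297)
[{'pixel': [376.9, 215.5], 'conf': 0.87}] [] [{'rect': [242.9, 151.2, 287.3, 234.1], 'conf': 0.85}]
```

The scraper stands in the tray: its top face is again 23 x 88 mm at (0.513, 0.340), yaw −26°. Next is the module.

Emit:
move_arm:
  deltas:
    - [[0,-0.1,0,0,0,0.02,-0.3],[0,-0.22,0,0,0,0.04,-0.3],[0,-0.34,0,0,0,0.06,-0.3],[0,-0.46,0,0,0,0.08,-0.3],[0,-0.58,0,0,0,0.1,-0.3],[0,-0.7,0,0,0,0.119,-0.3],[0,-0.82,0,0,0,0.119,-0.3],[0,-0.94,0,0,0,0.119,-0.3]]

```text
time: 20.05
position: [0.4732, -0.1109, 0.2815]
ee_rot: [0.104, 3.139, -0.0]
contact_force: [1.3, -0.2, 1.0]
finger_gap: 0.0564
gripper_force: 0.0
```

Emit:
move_arm:
  deltas:
    - [[0,-0.12,0,0,0,0,-0.3],[0,-0.24,0,0,0,0,-0.3],[0,-0.36,0,0,0,0,-0.3],[0,-0.4,0,0,0,0,-0.3],[0,-0.4,0,0,0,0,-0.3],[0,-0.4,0,0,0,0,-0.3],[0,-0.4,0,0,0,0,-0.3],[0,-0.4,0,0,0,0,-0.3]]

```text
time: 21.05
position: [0.4737, -0.3079, 0.2813]
ee_rot: [0.101, 3.14, -0.0]
contact_force: [-0.3, 0.2, 0.1]
finger_gap: 0.0568
gripper_force: 0.0
```

```bash
python3 b.py module,module_panel,foam,mod_faulty w7 0 0.01 0.07; python3 - <<'E'
from h import *
im=cv2.imread("pics/w7.png"); m=robot.camera_model("wrist")
h=cv2.cvtColor(im,cv2.COLOR_BGR2HSV)
for nm,k in(("blue",cv2.inRange(h,(100,130,60),(125,255,255))),("red",cv2.inRange(h,(0,170,80),(6,255,255)))):
    n,l,st,c=cv2.connectedComponentsWithStats(k); i=1+st[1:,4].argmax(); print(nm,st[i])
    w=np.array([at("wrist",q,.105,m)[:2] for q in np.argwhere(l==i)[:,::-1]]).astype(np.float32); print(cv2.minAreaRect(w))
E
```

```text
21.05 [ 0.4737 -0.3079  0.2813] [ 0.101  3.14  -0.   ]
[[ 0.065  0.956  0.287  0.394]
 [ 0.998 -0.063 -0.018 -0.303]
 [ 0.001  0.288 -0.958  0.444]]
module 0.92 [253. 193.] [array([ 0.528, -0.313]), array([ 0.525, -0.313]), array([ 0.507, -0.311])]
module 0.52 [226. 188.] [array([ 0.518, -0.351]), array([ 0.515, -0.35 ]), array([ 0.498, -0.344])]
foam 0.91 [226. 186.] [array([ 0.515, -0.351]), array([ 0.512, -0.35 ]), array([ 0.496, -0.344])]
mod_faulty 0.68 [202. 190.] [array([ 0.52 , -0.387]), array([ 0.517, -0.385]), array([ 0.5  , -0.374])]
blue [ 302   30   57   55 2387]
((0.35934460163116455, -0.2245103269815445), (0.056676194071769714, 0.05149390548467636), 87.16358947753906)
red [ 176  137   30   99 1133]
((0.48506098985671997, -0.38395586609840393), (0.030200611799955368, 0.11652818322181702), 79.20323944091797)
```

View pics/w7.png

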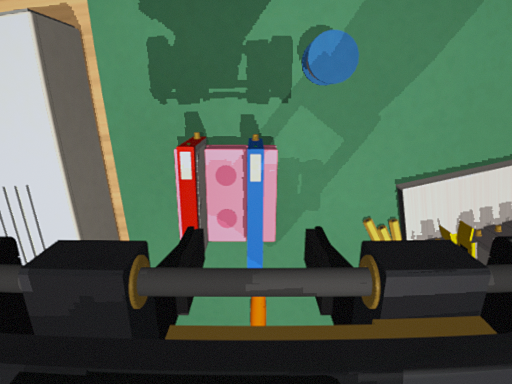

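The wrist view shows the blue module's top running from (255,140) at the panel end to (256,268), roughly along the tool axis. The red module is at (188,190), and the standoffs lie on the mat by the rack at about (380,230). I'll fit the blue edges.

```bash
cat > c.py <<'E'
from h import *
import sys
im=cv2.imread(sys.argv[1]).astype(int); m=robot.camera_model("wrist"); z=float(sys.argv[2])
h=cv2.cvtColor(im.astype(np.uint8),cv2.COLOR_BGR2HSV); k=cv2.inRange(h,(100,130,60),(125,255,255))
k[:,:235]=0;k[:,280:]=0;k[:110]=0
C=[]
for r in range(185,262):
    c=np.where(k[r])[0]
    if len(c)>8: C.append((c.min(),c.max(),r))
C=np.array(C); L=np.array([at("wrist",(a-.5,r),z,m)[:2] for a,b,r in C]);Rr=np.array([at("wrist",(b+.5,r),z,m)[:2] for a,b,r in C])
for w in(L,Rr): print(np.round(np.polyfit(w[:,0],w[:,1],1),4), np.round(np.polyval(np.polyfit(w[:,0],w[:,1],1),.48),4))
print("rows",C[0],C[-1],np.round(L[0],3))
col=k.any(1); print("blue top row",np.where(col)[0][:3],at("wrist",(255,np.where(col)[0][0]),z,m))
E
python3 c.py pics/w7.png 0.105
```

```text
[-0.0767 -0.2804] -0.3173
[-0.0616 -0.2702] -0.2998
rows [247 262 185] [247 262 261] [ 0.486 -0.318]
blue top row [138 139 140] [ 0.43534753 -0.30514603  0.105     ]
```

Emit:
move_arm:
  deltas:
    - [[0.023,-0.001,-0.1,0,0,0,-0.3],[0.023,-0.001,-0.22,0,0,0,-0.3],[0.023,-0.001,-0.34,0,0,0,-0.3],[0.023,-0.001,-0.42,0,0,0,-0.3],[0.023,-0.001,-0.444,0,0,0,-0.3],[0.023,-0.001,-0.444,0,0,0,1],[0.023,-0.001,-0.444,0,0,0,1],[0.023,-0.001,-0.444,0,0,0,1]]
  force: 60

```text
time: 22.3
position: [0.4861, -0.3106, 0.0612]
ee_rot: [0.104, 3.137, -0.004]
contact_force: [-0.4, -0.9, -0.5]
finger_gap: 0.0345
gripper_force: 0.0
```

Emit:
move_arm:
  deltas:
    - [[0,0,0,0,0,0,1],[0,0,0,0,0,0,1],[0,0,0,0,0,0,1],[0,0,0,0,0,0,1],[0,0,0.005,0,0,0,1],[0,0,0.015,0,0,0,1],[0,0,0.025,0,0,0,1],[0,0,0.03,0,0,0,1]]

```text
time: 23.3
position: [0.4848, -0.3096, 0.0742]
ee_rot: [0.104, 3.14, -0.0]
contact_force: [-0.1, -0.4, -5.3]
finger_gap: 0.0178
gripper_force: 60.0
```

```bash
python3 -c "
from h import *;s=robot.sense();print(s['position'],s['torque'],s['contact_force'])"
```

```text
[ 0.48479783 -0.30956276  0.07423164] [-0.05839333  0.14348578 -0.0207761 ] [-0.12794739 -0.35234492 -5.34799474]
```

Emit:
move_arm:
  deltas:
    - [[-0.01,0,0.04,0,0,0,1],[-0.03,0,0.08,0,0,0.005,1],[-0.05,0.03,0.09,0,0,0.012,1],[-0.05,0.1,0.09,0,0,0.02,1],[-0.05,0.18,0.09,0,0,0.028,1],[-0.05,0.26,0.09,0,0,0.036,1],[-0.05,0.34,0.09,0,0,0.036,1],[-0.05,0.42,0.09,0,0,0.036,1]]

```text
time: 24.3
position: [0.46, -0.0986, 0.1206]
ee_rot: [-0.251, 3.13, -0.001]
contact_force: [0.8, 0.5, -4.8]
finger_gap: 0.0177
gripper_force: 60.0
```

Emit:
move_arm:
  deltas:
    - [[0,0.05,0,0,0,0,1],[0,0.085,0,0,0,0,1],[0,0.099,0,0,0,0,1],[0,0.099,0,0,0,0,1],[0,0.099,0,0,0,0,1],[0,0.099,0,0,0,0,1],[0,0.099,0,0,0,0,1],[0,0.099,0,0,0,0,1]]

```text
time: 25.3
position: [0.4598, -0.0502, 0.119]
ee_rot: [0.251, -3.131, -0.0]
contact_force: [-0.5, -0.9, -5.0]
finger_gap: 0.0178
gripper_force: 60.0
```

```bash
python3 - <<'E'
from h import *
s=robot.sense(); print(s["position"],s["ee_rot"],s["contact_force"])
im=robot.camera("top"); m=robot.camera_model("top"); cv2.imwrite("pics/t2.png",im)
h=cv2.cvtColor(im,cv2.COLOR_BGR2HSV)
for nm,k,z in(("blue",cv2.inRange(h,(100,120,60),(125,255,255)),.165),("yellow",cv2.inRange(h,(24,120,120),(36,255,255)),.035)):
    k[:90]=0;k[230:]=0;k[:,:210]=0;k[:,300:]=0
    n,l,st,c=cv2.connectedComponentsWithStats(k)
    for i in 1+np.argsort(-st[1:,4])[:2]:
        p=np.argwhere(l==i)[:,::-1]; w=np.array([at("top",q,z,m)[:2] for q in p]).astype(np.float32)
        print(nm,st[i],cv2.minAreaRect(w))
        for r in sorted(set(p[:,1]))[::4]:
            c=p[p[:,1]==r][:,0]; print(r,c.min(),c.max(),np.round(at("top",((c.min()+c.max())/2,r),z,m)[:2],4),end=" | ")
        print()
for c in("top",):
    for n in("guide","rack","module"):
        for r in robot.place_of(c,n)[:1]: print(n,r["conf"],np.round(at(c,r["pixel"],dict(guide=.025,rack=0,module=.07)[n],m)[:2],3))
E
```

```text
[ 0.45983097 -0.05021583  0.11899352] [ 2.50690722e-01 -3.13149577e+00 -3.68123412e-05] [-0.54300262 -0.85759683 -5.01866213]
blue [278 225   9   5  28] ((0.42411118745803833, -0.05609629303216934), (0.006168321240693331, 0.01777883991599083), 8.284577369689941)
225 285 286 [ 0.4281 -0.0634] | 229 278 278 [ 0.4198 -0.0477] | 
blue [269 159   5  11  15] ((0.5579055547714233, -0.033673979341983795), (0.0023436646442860365, 0.02333991602063179), 74.17158508300781)
159 272 273 [ 0.5688 -0.0369] | 163 271 271 [ 0.5601 -0.0337] | 167 270 270 [ 0.5513 -0.0315] | 
yellow [251  99  19  52 426] ((0.6881785988807678, -0.014587219804525375), (0.1304129958152771, 0.029139069840312004), 8.661865234375)
99 261 261 [ 0.7544 -0.0164] | 103 252 262 [ 0.7437 -0.0063] | 107 252 263 [ 0.7332 -0.0076] | 111 253 263 [ 0.7227 -0.0088] | 115 254 264 [ 0.7122 -0.0114] | 119 254 265 [ 0.7017 -0.0126] | 123 255 265 [ 0.6913 -0.0139] | 127 255 266 [ 0.6809 -0.0151] | 131 256 267 [ 0.6706 -0.0176] | 135 257 267 [ 0.6602 -0.0189] | 139 258 268 [ 0.6499 -0.0214] | 143 258 269 [ 0.6397 -0.0226] | 147 259 261 [ 0.6294 -0.0139] | 
yellow [296 152   2   3   3] ((0.6148657202720642, -0.10501550137996674), (0.0056230793707072735, 0.0011251502437517047), 25.462661743164062)
152 296 296 [ 0.6172 -0.1033] | 
guide 0.86 [ 0.685 -0.018]
rack 0.8 [0.605 0.01 ]
```

Emit:
move_arm:
  deltas:
    - [[0,0,-0.03,0,0,0,1],[0,0,-0.06,0,0,0,1],[0,0,-0.08,0,0,0,1],[0,0,-0.082,0,0,0,1],[0.015,0.0024,-0.082,0,0,0,1],[0.03,0.0047,-0.082,0,0,0,1],[0.045,0.007,-0.082,0,0,0,1],[0.059,0.0094,-0.082,0,0,0,1]]

```text
time: 26.5
position: [0.4902, -0.0452, 0.0783]
ee_rot: [-0.251, 3.131, -0.0]
contact_force: [-0.2, -1.0, -5.6]
finger_gap: 0.0176
gripper_force: 60.0
```

Emit:
move_arm:
  deltas:
    - [[0.012,0.0019,0,0,0,0,1],[0.024,0.0038,0,0,0,0,1],[0.036,0.0057,0,0,0,0,1],[0.048,0.0076,0,0,0,0,1],[0.06,0.0095,0,0,0,0,1],[0.06,0.0095,0,0,0,0,1],[0.06,0.0095,0,0,0,0,1],[0.06,0.0095,0,0,0,0,1]]

```text
time: 27.5
position: [0.5191, -0.0405, 0.078]
ee_rot: [0.251, -3.131, -0.0]
contact_force: [-0.1, -0.6, -5.1]
finger_gap: 0.0173
gripper_force: 60.0
```

Emit:
move_arm:
  deltas:
    - [[0.016,0.0025,0,0,0,0,1],[0.034,0.0054,0,0,0,0,1],[0.052,0.0082,0,0,0,0,1],[0.07,0.0111,0,0,0,0,1],[0.088,0.0139,0,0,0,0,1],[0.106,0.0168,0,0,0,0,1],[0.128,0.0203,0,0,0,0,1],[0.128,0.0203,0,0,0,0,1]]

```text
time: 28.5
position: [0.5843, -0.0303, 0.0782]
ee_rot: [-0.252, 3.131, -0.0]
contact_force: [0.4, 0.1, -5.3]
finger_gap: 0.0177
gripper_force: 60.0
```

Emit:
move_arm:
  deltas:
    - [[0,0,-0.001,0,0,0,1],[0,0,-0.002,0,0,0,1],[0,0,-0.003,0,0,0,1],[0,0,-0.004,0,0,0,1],[0,0,-0.005,0,0,0,1],[0,0,-0.006,0,0,0,1],[0,0,-0.006,0,0,0,1],[0,0,-0.006,0,0,0,1]]

```text
time: 29.5
position: [0.5833, -0.0304, 0.075]
ee_rot: [0.251, -3.131, 0.0]
contact_force: [0.8, 0.1, -5.3]
finger_gap: 0.0179
gripper_force: 60.0
```

```bash
python3 -c "
from h import *;s=robot.sense();print(s['position'],s['torque'],s['contact_force'])"
```

```text
[ 0.58334184 -0.03038912  0.07502226] [-0.0174517   0.1679399   0.01749007] [ 0.82205956  0.08009776 -5.32178817]
```

Emit:
move_arm:
  deltas:
    - [[0,0,-0.001,0,0,0,1],[0,0,-0.002,0,0,0,1],[0,0,-0.003,0,0,0,1],[0,0,-0.004,0,0,0,1],[0,0,-0.005,0,0,0,1],[0,0,-0.005,0,0,0,1],[0,0,-0.005,0,0,0,1],[0,0,-0.005,0,0,0,1]]

```text
time: 30.5
position: [0.5838, -0.0305, 0.0748]
ee_rot: [-0.252, 3.131, -0.001]
contact_force: [-7.7, 0.3, 11.2]
finger_gap: 0.0177
gripper_force: 60.0
```

Emit:
move_arm:
  deltas:
    - [[0,0,0.002,0,0,0,1],[0,0,0.003,0,0,0,1],[0,0,0.003,0,0,0,0.5],[0,0,0.003,0,0,0,0.3],[0,0,0.003,0,0,0,0.1],[0,0,0.003,0,0,0,-0.1],[0,0,0.003,0,0,0,-0.1],[0,0,0.05,0,0,0,-0.1]]

```text
time: 31.5
position: [0.5814, -0.0301, 0.0955]
ee_rot: [0.251, -3.127, -0.002]
contact_force: [0.0, -0.6, 0.2]
finger_gap: 0.0472
gripper_force: 0.0
```

Emit:
move_arm:
  deltas:
    - [[0,0,0.06,0,0,0,-0.1],[0,0,0.12,0,0,0,-0.1],[-0.04,-0.0063,0.14,0,0,0,-0.1],[-0.1,-0.016,0.14,0,0,0,1],[-0.17,-0.027,0.14,0,0,0,1],[-0.17,-0.027,0.14,0,0,0,1],[-0.17,-0.027,0.14,0,0,0,1],[-0.17,-0.027,0.14,0,0,0,1]]

```text
time: 32.5
position: [0.4992, -0.0439, 0.1678]
ee_rot: [-0.252, 3.131, -0.0]
contact_force: [-0.0, -0.1, 0.7]
finger_gap: 0.0063
gripper_force: 0.0
```

```bash
python3 b.py module,module_panel w8 0.025 0.085; python3 - <<'E'
from h import *
im=cv2.imread("pics/w8.png"); m=robot.camera_model("wrist")
h=cv2.cvtColor(im,cv2.COLOR_BGR2HSV); k=cv2.inRange(h,(100,130,60),(125,255,255)); k[:,:200]=0;k[:,320:]=0
n,l,st,c=cv2.connectedComponentsWithStats(k); i=1+st[1:,4].argmax(); print(st[i])
for q in((st[i][0],st[i][1]),(st[i][0]+st[i][2],st[i][1])): print([np.round(at("wrist",q,z,m),3) for z in(.025,.120)])
robot.camera("top")
mt=robot.camera_model("top")
for n,z in(("module_panel",.085),("module",.025)):
  for r in robot.place_of("top",n)[:1]: print(n,r["conf"],np.round(at("top",r["pixel"],z,mt),3))
E
```

```text
32.5 [ 0.4992 -0.0439  0.1678] [-0.252  3.131 -0.   ]
[[-0.159  0.945  0.284  0.421]
 [ 0.987  0.152  0.047 -0.057]
 [ 0.001  0.288 -0.958  0.33 ]]
module 0.92 [252. 287.] [array([ 0.621, -0.027]), array([ 0.582, -0.033])]
module_panel 0.76 [256. 252.] [array([ 0.577, -0.029]), array([ 0.546, -0.034])]
[248 226  14  42 403]
[array([ 0.548, -0.042,  0.025]), array([ 0.508, -0.047,  0.12 ])]
[array([ 0.546, -0.028,  0.025]), array([ 0.507, -0.037,  0.12 ])]
module 0.57 [ 0.679 -0.306  0.025]
```

Emit:
move_arm:
  deltas:
    - [[0,0,-0.08,0,0,0,1],[0,0,-0.17,0,0,0,1],[0,0,-0.205,0,0,0,1],[0,0,-0.211,0,0,0,1],[0.02,0.0032,-0.211,0,0,0,1],[0.04,0.0063,-0.211,0,0,0,1],[0.052,0.0083,-0.211,0,0,0,1],[0.059,0.0094,-0.211,0,0,0,1]]
  force: 20

```text
time: 33.8
position: [0.5288, -0.0391, 0.0626]
ee_rot: [-0.252, 3.131, -0.0]
contact_force: [-0.4, -0.7, -0.1]
finger_gap: 0.0008
gripper_force: 0.0
```

Emit:
move_arm:
  deltas:
    - [[0.01,0.0016,0,0,0,0,1],[0.02,0.0032,0,0,0,0,1],[0.03,0.0048,0,0,0,0,1],[0.04,0.0063,0,0,0,0,1],[0.05,0.0079,0,0,0,0,1],[0.06,0.0095,0,0,0,0,1],[0.07,0.0111,0,0,0,0,1],[0.079,0.0125,0,0,0,0,1]]

```text
time: 34.8
position: [0.5676, -0.0329, 0.0619]
ee_rot: [0.251, -3.131, -0.0]
contact_force: [-1.8, -1.1, 0.0]
finger_gap: 0.0005
gripper_force: 1.2
```

Emit:
move_arm:
  deltas:
    - [[0.004,0.0006,0,0,0,0,1],[0.008,0.0013,0,0,0,0,1],[0.012,0.0019,0,0,0,0,1],[0.016,0.0025,0,0,0,0,1],[0.02,0.0032,0,0,0,0,1],[0.024,0.0038,0,0,0,0,1],[0.028,0.0044,0,0,0,0,1],[0.03,0.0048,0,0,0,0,1]]

```text
time: 35.8
position: [0.5824, -0.0305, 0.062]
ee_rot: [0.251, -3.132, 0.0]
contact_force: [-2.5, -0.7, -0.8]
finger_gap: 0.0003
gripper_force: 1.0
```

Emit:
move_arm:
  deltas:
    - [[0.002,0.0003,0,0,0,0,1],[0.004,0.0006,0,0,0,0,1],[0.006,0.001,0,0,0,0,1],[0.008,0.0013,0,0,0,0,1],[0.01,0.0016,0,0,0,0,1],[0.012,0.0019,0,0,0,0,1],[0.014,0.0022,0,0,0,0,1],[0.014,0.0022,0,0,0,0,1]]

```text
time: 36.8
position: [0.5895, -0.0294, 0.0621]
ee_rot: [-0.251, 3.131, 0.0]
contact_force: [-1.2, 0.0, -1.1]
finger_gap: 0.0005
gripper_force: 0.7
```

Emit:
move_arm:
  deltas:
    - [[0.001,0.0002,0,0,0,0,1],[0.002,0.0003,0,0,0,0,1],[0.003,0.0005,0,0,0,0,1],[0.004,0.0006,0,0,0,0,1],[0.005,0.0008,0,0,0,0,1],[0.006,0.001,0,0,0,0,1],[0.006,0.001,0,0,0,0,1],[0.006,0.001,0,0,0,0,1]]

```text
time: 37.8
position: [0.5921, -0.029, 0.0621]
ee_rot: [0.251, -3.131, 0.0]
contact_force: [-6.1, -0.2, 2.1]
finger_gap: 0.0005
gripper_force: 2.5
```

Emit:
move_arm:
  deltas:
    - [[0.001,0.0002,0,0,0,0,1],[0.002,0.0003,0,0,0,0,1],[0.003,0.0005,0,0,0,0,1],[0.003,0.0005,0,0,0,0,1],[0.003,0.0005,0,0,0,0,1],[0.003,0.0005,0,0,0,0,1],[0.003,0.0005,0,0,0,0,1],[0.003,0.0005,0,0,0,0,1]]

```text
time: 38.8
position: [0.592, -0.029, 0.0621]
ee_rot: [0.251, -3.127, 0.0]
contact_force: [-13.0, -2.5, 8.0]
finger_gap: 0.0002
gripper_force: 6.2
```

The position has stopped at 0.592 while the force rises to 13 N, so the module is against the backplane. I'll back off and check.

Emit:
move_arm:
  deltas:
    - [[-0.02,-0.003,0,0,0,0,1],[-0.06,-0.0095,0,0,0,0,1],[-0.12,-0.019,0,0,0,0,1],[-0.2,-0.03,0.05,0,0,0,1],[-0.26,-0.04,0.15,0,0,0,1],[-0.3,-0.045,0.27,0,0,0,1],[-0.3,-0.045,0.36,0,0,0,1],[-0.3,-0.045,0.36,0,0,0,1]]

```text
time: 39.8
position: [0.4469, -0.052, 0.2472]
ee_rot: [-0.25, 3.121, -0.006]
contact_force: [-0.0, 0.2, -0.8]
finger_gap: 0.0003
gripper_force: 0.0
```

```bash
sleep 0; python3 b.py module,mod_a,guide,standoff0 w9 0.006 0.025; python3 - <<'E'
from h import *
m=robot.camera_model("wrist")
# predicted panel top centres per slot vs image columns: brightness edge rows
im=cv2.imread("pics/w9.png"); g=cv2.cvtColor(im,cv2.COLOR_BGR2GRAY)
ex=np.array([.9877,.1564,0]);ey=np.array([-.1564,.9877,0]);o=np.array([.596,.002,0])
for y in(-60,-30,0,30,60):
    p=[np.round(proj("wrist",o+ex*x/1000+ey*y/1000+[0,0,z],m)) for x,z in((0,.12),(0,.03),(20,.12))]; print(y,p)
h=cv2.cvtColor(im,cv2.COLOR_BGR2HSV); k=cv2.inRange(h,(100,130,60),(125,255,255)); n,l,st,c=cv2.connectedComponentsWithStats(k); print(st[1+np.argsort(-st[1:,4])[:3]])
for c in("top","scene"):
    im=robot.camera(c); cv2.imwrite(f"pics/{c}9.png",im); mc=robot.camera_model(c)
    for n,z,q in(("module",.025,1),("mod_a",.025,5),("standoff0",.006,3),("scraper",.005,1),("mod_faulty",.01,1),("reel",0,1),("bottle",0,1),("driver",0,1),("rf_box",0,1)):
        for r in robot.place_of(c,n)[:q]: print(c,n,round(r["conf"],2),np.round(r["pixel"]),np.round(at(c,r["pixel"],z,mc)[:2],3))
E
```

```text
39.8 [ 0.4469 -0.052   0.2472] [-0.25   3.121 -0.006]
[[-0.159  0.942  0.294  0.367]
 [ 0.987  0.153  0.044 -0.064]
 [-0.004  0.298 -0.955  0.409]]
module 0.51 [254. 317.] [array([ 0.689, -0.014]), array([ 0.674, -0.017])]
standoff0 0.64 [142.  65.] [array([ 0.354, -0.205]), array([ 0.355, -0.199])]
-60 [array([224., 328.]), array([230., 283.]), array([225., 343.])]
-30 [array([252., 329.]), array([252., 283.]), array([252., 343.])]
0 [array([279., 328.]), array([274., 283.]), array([279., 343.])]
30 [array([307., 328.]), array([296., 283.]), array([306., 343.])]
60 [array([334., 328.]), array([319., 283.]), array([333., 343.])]
[[  98   31   67   59 2857]
 [ 247  315   15   11  140]
 [ 254  297    2   11   12]]
top module 0.92 [261. 128.] [ 0.683 -0.016]
top mod_a 0.82 [236. 133.] [0.669 0.045]
top mod_a 0.66 [249. 133.] [0.669 0.013]
top mod_a 0.65 [270. 129.] [ 0.68  -0.038]
top mod_a 0.61 [226. 134.] [0.665 0.073]
top scraper 0.57 [119. 193.] [0.516 0.341]
top mod_faulty 0.95 [408. 195.] [ 0.515 -0.388]
top bottle 0.74 [166. 256.] [0.362 0.218]
top driver 0.81 [378. 130.] [ 0.687 -0.323]
top rf_box 0.59 [128. 129.] [0.686 0.328]
scene mod_a 0.78 [266. 242.] [0.661 0.049]
scene mod_a 0.74 [248. 241.] [0.666 0.003]
scene mod_a 0.6 [227. 243.] [ 0.68  -0.047]
scene mod_a 0.58 [274. 243.] [0.66  0.069]
scene standoff0 0.59 [203. 219.] [ 0.6   -0.131]
scene standoff0 0.5 [207. 223.] [ 0.609 -0.117]
scene standoff0 0.46 [216. 220.] [ 0.597 -0.096]
scene scraper 0.71 [376. 214.] [0.508 0.34 ]
scene mod_faulty 0.66 [125. 183.] [ 0.506 -0.393]
scene reel 0.65 [196. 155.] [ 0.342 -0.216]
scene bottle 0.64 [336. 176.] [0.369 0.231]
scene driver 0.61 [131. 236.] [ 0.679 -0.308]
scene rf_box 0.96 [371. 269.] [0.686 0.316]
```

```bash
python3 - <<'E'
import cv2,numpy as np
a=cv2.imread("pics/top0.png");b=cv2.imread("pics/top9.png")
R=dict(mod_right=(262,82,290,162),mods_left=(208,85,258,166),red=(395,150,435,232),bottle=(140,235,182,275),rf=(112,105,148,152),driver=(366,92,390,160),reel=(322,240,362,280))
for n,(x0,y0,x1,y1) in R.items():
    (dx,dy),r=cv2.phaseCorrelate(np.float64(cv2.cvtColor(a[y0:y1,x0:x1],6)),np.float64(cv2.cvtColor(b[y0:y1,x0:x1],6)),cv2.createHanningWindow((x1-x0,y1-y0),cv2.CV_64F)); print(n,round(dx,2),round(dy,2),round(r,2), np.abs(a[y0:y1,x0:x1].astype(int)-b[y0:y1,x0:x1]).mean().round(1))
# label/dark panel fronts of each slot: dump gray column profiles along x (rows) near mouth
def prof(im,c): return cv2.cvtColor(im,6)[135:172:2,c].tolist()
for im in(a,b): print("right",prof(im,277));
print("blue",prof(b,266)); print("0",prof(b,254))
E
```

```text
mod_right 0.78 0.38 0.39 38.3
mods_left -0.02 0.51 0.98 19.6
red -0.02 0.02 0.99 13.2
bottle 0.5 0.02 1.0 13.5
rf -0.05 0.02 0.98 13.6
driver -0.03 -0.1 0.98 14.4
reel -0.12 -0.04 0.55 48.4
right [214, 215, 215, 213, 186, 162, 147, 49, 49, 50, 88, 109, 103, 143, 143, 144, 144, 206, 214]
right [83, 85, 88, 91, 92, 93, 95, 96, 95, 88, 83, 93, 121, 147, 113, 58, 72, 82, 93]
blue [73, 85, 90, 91, 93, 93, 96, 97, 98, 102, 102, 96, 76, 51, 49, 60, 78, 105, 106]
0 [183, 200, 216, 226, 227, 229, 231, 191, 157, 61, 54, 56, 114, 124, 141, 84, 80, 94, 84]
```

Emit:
move_arm:
  deltas:
    - [[-0.05,0.1,0.1,0,0,0,1],[-0.05,0.22,0.1,0,0,0,1],[-0.05,0.34,0.1,0,0,0,1],[-0.05,0.46,0.1,0,0,0,1],[-0.05,0.58,0.1,0,0,0,1],[-0.05,0.6,0.1,0,0,0,1],[-0.05,0.6,0.1,0,0,0,1],[-0.05,0.6,0.1,0,0,0,1]]

```text
time: 42.05
position: [0.4191, 0.2475, 0.292]
ee_rot: [0.249, -3.132, 0.001]
contact_force: [0.3, 0.2, 0.7]
finger_gap: 0.0002
gripper_force: 0.0
```

```bash
python3 - <<'E'
from h import *
a=cv2.imread("pics/top0.png");b=robot.camera("top");cv2.imwrite("pics/top10.png",b)
for n,(x0,y0,x1,y1) in dict(mod_right=(266,82,290,165),mods_left=(208,85,256,166),red=(395,150,435,232),reel=(322,240,362,280)).items():
    A=cv2.cvtColor(a[y0:y1,x0:x1],6);B=cv2.cvtColor(b[y0:y1,x0:x1],6)
    (dx,dy),r=cv2.phaseCorrelate(np.float64(A),np.float64(B),cv2.createHanningWindow((x1-x0,y1-y0),cv2.CV_64F)); print(n,round(dx,2),round(dy,2),round(r,2),np.abs(A.astype(int)-B).mean().round(1))
m=robot.camera_model("top")
o=np.array([.596,.002,0]);ex=np.array([.9877,.1564,0]);ey=np.array([-.1564,.9877,0])
for y in(-60,-30,0,30):
    for im,t in((a,"before"),(b,"after")):
        v=[]
        for x in range(-24,26,3):
            q=proj("top",o+ex*x/1000+ey*y/1000+[0,0,.12],m); v.append(int(cv2.getRectSubPix(cv2.cvtColor(im,6),(3,1),q.tolist()).mean()))
        print(y,t,v)
for n,z,q in(("standoff0",.006,3),("module",.025,1),("scraper",.005,1),("reel",0,1)):
    for r in robot.place_of("top",n)[:q]: print(n,round(r["conf"],2),np.round(at("top",r["pixel"],z,m)[:2],3))
E
```

```text
mod_right -0.11 -0.01 0.96 14.3
mods_left 0.01 0.51 1.0 9.5
red 0.01 0.01 1.0 6.7
reel 0.06 0.09 0.98 6.3
-60 before [141, 134, 92, 52, 50, 60, 57, 52, 73, 149, 172, 208, 214, 214, 214, 213, 213]
-60 after [150, 143, 98, 55, 53, 64, 61, 55, 70, 147, 175, 216, 223, 222, 221, 222, 222]
-30 before [192, 175, 164, 164, 161, 165, 169, 159, 149, 153, 161, 162, 159, 157, 159, 165, 163]
-30 after [132, 107, 75, 57, 40, 41, 40, 44, 56, 110, 150, 216, 222, 223, 221, 221, 222]
0 before [126, 117, 86, 59, 49, 49, 50, 51, 76, 149, 167, 207, 214, 214, 213, 213, 214]
0 after [134, 124, 91, 64, 52, 52, 53, 54, 82, 158, 177, 217, 222, 223, 222, 222, 222]
30 before [111, 110, 97, 72, 50, 48, 47, 50, 75, 144, 175, 209, 214, 214, 213, 214, 214]
30 after [118, 118, 104, 77, 54, 52, 50, 53, 80, 153, 186, 219, 222, 222, 222, 222, 222]
standoff0 0.66 [ 0.598 -0.127]
standoff0 0.43 [ 0.602 -0.103]
standoff0 0.41 [ 0.603 -0.123]
module 0.87 [ 0.681 -0.015]
scraper 0.56 [0.516 0.338]
reel 0.96 [ 0.357 -0.21 ]
```

```bash
python3 -c "
from h import *;print(robot.close_job())"
```

```text
the job is handed in; nothing more can be done
None
```

The job is handed in, with no verdict returned: standoffs on the mat, scraper on its foot in the tray, blue module home and flush; mid-sweep the scraper jammed (about 53 N at the wrist) and twisted in the grip, and I couldn't confirm the fingers never touched a standoff.

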